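Draw the base board out from under the converter stack

ROBOT

A 6-joint arm with a two-finger parallel gripper is mounted at the origin on the work surface. World frame = base frame: x ahead of the robot, y to its left, z up, the work surface at z = 0. Lengths are in m, angles in rad, forces in N, time in s.
With the tool pointing down it reaches from about 0.225 to 0.875 m from the base axis. Payload 3.4 kg.
Tool frame: the origin (TCP) lies at the centre of the arm's flange, where the gripper is bolted on; the fingertips stand 173 mm ahead of it and the grasp point (between the pads) lies 155 mm ahead of it; z points along the fingers, y is the line along which they close (so a half turn about z gives the same grasp; the last joint's range is limited). The gripper opens to 85 mm and grips with 20 to 120 N. Pads are 22 mm wide; open, the fingers measure 114 mm over their backs; the gripper's body (76 mm by 85 mm) begins 54 mm behind the grasp point. The pads swing forward as they close: fully open they stand 13 mm farther back than shut.
Start: joints at [1.122, 0.276, 1.505, -0, 1.361, -0.121], TCP at [0.185, 0.544, 0.405] pointing down, gripper open.
Joint ranges: [-2.89, 2.89], [-0.75, 2.08], [0.22, 2.7], [-1.18, 4.32], [0.11, 2.71], [-2.7, 2.7]. Speed limits (rad/s): [2.57, 2.57, 3.14, 3.14, 3.14, 3.14].

INTERFACE

Orientations are given as [roll, pitch, yaw] about the fixed x, y, z axes, in that order (R = Rz(yaw) Ry(pitch) Rx(roll)).
In Python, from plant import ctrl, viewer gives the robot as it stands. The module is installed in compiled form; this text tells all that it offers.
- The arm moves only by the tool carry_out, never from a script. Its argument "plan" is a list of rows, each a list of 3 entries, a list of its own where there are three numbers: the opening in per cent of the stroke, from 0 (shut) to 100 (fully open), then the shift along the tool's x, y, z in cm, then the turn, a rotation vector about the tool's x, y, z in degrees. A call has 1 to 10 rows; each row is the pose to reach, as a shift and turn from the pose commanded when the call began, along the tool's axes at that moment; what a row does not reach only later rows make up. A row lasts 1/10 s, in which the tool goes at most 50 mm and 8.59 degrees, less where a joint would pass 70% of its speed; a pose out of reach is approached as far as the arm can. A call with a gripper value outside its range is refused whole. The fingers move at their own pace and stop on an object; "newtons" is the grip in N (left out, the last holds). Time passes only in rows, so rows that repeat a pose let the fingers close. It gives the time, the measured TCP pose, the force, the opening and the grip force at its end, in the units of the state.
- ctrl.sense(): the state, without advancing time (a new reading comes with each control period).
- viewer.camera(name): name is "scene" or "top" or "wrist"; returns a dict with "pixels" (384x512x3 uint8, blue, green, red), "fx", "fy", "cx", "cy" (pixels), "dist" ([k1, k2, p1, p2, k3] as OpenCV has them; the pictures are not rectified), "view" (4x4, takes a point from world to camera coordinates). Camera axes: x right, y down, z forward; pixel columns grow to the right and rows downward; lengths in m; the calibration is good to about 2 mm. A picture is of the moment at which its call begins. There is no depth.
- ctrl.finish_job(): hands the job in; it is judged then, once.
Trained networks look in the newest picture that a camera, given by its name, has taken for a name from the list of things; names that differ only in an ending like _2 or _b are one class to them, and where a whole thing is asked for, a point or a joint stands for the part that bears it (a point fixed in the world has none). Each returns a list of dicts, best first, with "confidence" (0 to 1); they miss things now and then, are a little off and sometimes report something else, mostly with a low value. They report only what shows in the picture. A call takes as long as a camera call. They do not tell look-alikes from the thing itself.
- viewer.cut_out(camera, name): "region" (384x512 bool, what is visible of it).
- viewer.landmark_of(camera, name): "point" ([x, y, z] in m, in the coordinates of the camera as it stood for that picture, good to about 4 mm: a listed point, or the origin of a listed thing).
The state is a dict: "time": time; "joint_positions": joint angles; "qd": joint speeds; "effort": joint torques, N m; "ee_pos": TCP position; "tcp_rot": TCP orientation; "ft_force": force on the tool from outside, world axes, zero at the start; "moment": the same for the moment, N m; "opening": opening from 0.0 (shut) to 1.0 (fully open); "gripper_force": force on a finger pad.
Only numpy, scipy, OpenCV 4.12 (cv2) and the standard library are available. Lean on these libraries where they do the work, as an engineer would, in place of code of your own. Each camera call takes 0.05 s, during which the arm holds its last target. There are 200 camera calls.

TASK

Draw the orange base board by its black tab straight out from under the stack of three signal converters, leaving the converters stacked upright in their steel cradle, then lay the board right way up, flat and lengthwise, wholly on the green service mat and let go. Somewhere under the board a hidden stud catches it: pull gently until it catches, feel sideways, left or right, for the place where it comes free, and never force it. Leave the other things on the desk alone.

Things in the scene. Friction and masses are not known exactly. Their poses are not given: they have to be found in the camera images.
- cradle: Fixed dark steel cradle, 116 (x) x 144 (y) x 24 mm high. Origin on the desk at its centre; -x is its front. Ledges 10 mm high at |y| 58 to 72 mm carry the stack once the board is gone (it settles 2 mm); side cheeks behind them. Out of sight under the board a fixed stud, 8 mm square, 6 mm high, stands on the desk at x = -20 mm and at an unknown y from -10 to 10 mm, new each time.
- cradle_front (a point): Middle of the cradle's front bar, on its outer face, 58 mm in front (-x) of the origin, 20 mm up. This bar and its twin at the back run along y, 16 to 24 mm above the desk, and hold the lowest converter while the board slides out below.
- board: Loose orange board, 0.16 kg, 150 (x) x 80 (y) x 12 mm, slippery, flat on the desk under the stack. Origin under the centre of the 150 x 80 part. At the start parallel to the cradle, origin 23 to 27 mm in front of the cradle's and within 1 mm of its middle line. It comes out along its -x, clear of the cradle after 110 mm; plain sliding takes 1 to 5 N; over 20 N on cradle or stud is too much.
- board_rear (a point): Middle of the rear edge, x = 75 mm. Beneath, the stud is in a pocket (x -17 to 15 mm, |y| to 28). From x 15 mm to the rear edge two straight channels 12 mm wide, y 8 to 20 and -8 to -20 mm, are the only ways out. Drawn straight, the rib between them catches on the stud after 4 to 10 mm; shift the board sideways 2 to 16 mm (room 17 mm each way) till the stud is in line with the nearer channel.
- board_tab (a point): Centre of the upright black plastic tab at the front of the board, the place to grip: 47 (x) x 14 (y) x 28 mm, its underside 2 mm and its top 30 mm above the board's underside. This point lies 98 mm in front (-x) of the board's origin, 22 mm above the underside. Grip it across y, from above.
- board_mid (a point): Midpoint of the whole board with tab (196 mm long overall): 23 mm in front (-x) of the board's origin, on the underside.
- mat: Fixed green service mat, 260 (x) x 200 (y) x 3 mm. Origin on the desk at its centre. The board is to lie with its long side along the mat's x, either way round.
- conv_low: Lowest converter, bare aluminium box 102 x 130 x 28 mm, 0.24 kg, on the board (after the work on the cradle's ledges). Origin under its centre.
- conv_mid: Middle converter, blue box 100 x 126 x 26 mm, 0.20 kg, on the lowest one. Origin under its centre.
- conv_top: Top converter, black box 90 x 110 x 24 mm, 0.15 kg, on the middle one; its top is 90 mm above the desk. Origin under its centre.
- mouse: Black computer mouse, about 66 mm across, 37 mm high. Origin under its centre. Leave alone.
- mug: Blue mug, 78 mm across, 75 mm high. Origin under its centre. Leave alone.
- screwdriver: Screwdriver lying on the desk. Leave alone.
- spare: Fourth, spare aluminium converter with a blue front, 100 x 126 x 26 mm, lying by itself on the desk. Origin under its centre. Leave alone.
- spray: Blue spray can, 52 mm across, 150 mm high. Origin under its centre. Leave alone.
- tape: Yellow tape roll, 90 mm across, 19 mm high. Origin under its centre. Leave alone.
Mind the look-alikes: they are no part of the job. Leave any turquoise look-alike of the conv_mid alone. Several things look just like the board: the one meant starts farthest to the robot's right.

How it is judged:
By the outcome, as a careful person would: the job done as asked, in the order asked, and still so for the second after the job is handed in, with the robot touching nothing.
It also fails if it takes over 72 s, if anything falls off the work surface, if the arm or the gripper's body presses on something with over 40 N, if the wrist force passes 120 N, or if a joint passes its speed limit or range.

## Working session

There is one attempt and no reset: what is moved stays moved. The work goes in short steps, Python scripts to look and compute and a tool call to move; the robot and the scene stay as the last step left them, time stands still between calls to the robot, and variables do not carry over. Pictures are saved under pics/ and viewed, at most 10 in all, crops included, and the job is handed in when it is done.

Besides the shell and the picture viewer there is one more tool, called after "Emit:" as name(argument=value, ...) on one line, values as JSON. carry_out: Moves the arm, as the interface text tells. Its arguments: {"type":"object","properties":{"plan":{"type":"array"},"newtons":{"type":"number"}},"required":["plan"]}

```bash
mkdir -p pics; cat > h.py <<'E'
import numpy as np, cv2
from plant import ctrl, viewer
def snap(cam,fn=None):
    c=viewer.camera(cam)
    if fn: cv2.imwrite('pics/'+fn,c['pixels'])
    return c
def world(c,p):
    V=np.array(c['view']); return V[:3,:3].T@(np.array(p)-V[:3,3])
def find(c,cam,names):
    for n in names:
        for d in viewer.landmark_of(cam,n)[:5]:
            print(cam,n,round(d['confidence'],2),(world(c,d['point'])*1000).round(0))
def onplane(c,uv,z):
    K=np.array([[c['fx'],0,c['cx']],[0,c['fy'],c['cy']],[0,0,1]])
    n=cv2.undistortPoints(np.array(uv,float).reshape(-1,1,2),K,np.array(c['dist'])).reshape(-1,2)
    V=np.array(c['view']);R=V[:3,:3].T;o=-R@V[:3,3];out=[]
    for a in n:
        d=R@np.array([a[0],a[1],1]); out.append(o+d*(z-o[2])/d[2])
    return np.array(out)
E
python3 - <<'E'
from h import *
s=ctrl.sense();print(s['tcp_rot'],s['ee_pos'],s['ft_force'])
for cam in ['top','scene']:
    c=snap(cam,cam+'0.png'); find(c,cam,['cradle','cradle_front','board','board_tab','board_mid','mat','conv_low','conv_mid','conv_top','mug','spray','mouse','tape','spare','screwdriver'])
E
```

```text
[-3.13975057e+00 -2.32578134e-04  2.81383537e+00] [0.18502295 0.54418366 0.40382508] [-0.1794424   0.67800592  0.34997923]
top cradle_front 0.48 [580. 158.  22.]
top board 0.89 [588. 186.   1.]
top board 0.81 [197. 329.   0.]
top board 0.61 [ 759. -264.   -1.]
top board_tab 0.91 [123. 397.  26.]
top board_tab 0.86 [566.  92.  22.]
top board_mid 0.89 [179. 347.   1.]
top board_mid 0.78 [585. 165.  -1.]
top mat 0.61 [ 536. -282.    2.]
top conv_mid 0.81 [596. 215.  43.]
top conv_mid 0.62 [360. 161.  -1.]
top conv_top 0.59 [599. 210.  65.]
top mug 0.45 [589. 185.   2.]
top spray 0.86 [722. 313.   3.]
top spray 0.2 [583. 164.  -0.]
top spray 0.19 [589. 189.   1.]
top mouse 0.78 [449. 431.  -2.]
top tape 0.86 [ 758. -261.   -3.]
top spare 0.83 [778. 170.  -5.]
top screwdriver 0.58 [596. 432.   1.]
top screwdriver 0.16 [448. 429.  -3.]
scene cradle 0.92 [600. 209.   2.]
scene cradle_front 0.93 [585. 155.  18.]
scene cradle_front 0.22 [595. 186.   1.]
scene board 0.82 [590. 187.   0.]
scene board 0.58 [201. 332.  -1.]
scene board_tab 0.93 [129. 397.  20.]
scene board_tab 0.79 [563.  90.  25.]
scene board_mid 0.88 [179. 347.  -1.]
scene board_mid 0.65 [587. 162.  -2.]
scene mat 0.66 [ 542. -288.    2.]
scene conv_low 0.61 [596. 209.   8.]
scene conv_mid 0.85 [599. 209.  41.]
scene conv_mid 0.83 [364. 166.  -4.]
scene conv_top 0.67 [599. 215.  72.]
scene mug 0.63 [803. -67.   3.]
scene spray 0.81 [718. 312.   2.]
scene spray 0.73 [779. 168.  -1.]
scene mouse 0.71 [453. 423.  -3.]
scene tape 0.94 [ 762. -257.   -2.]
scene spare 0.96 [782. 168.   2.]
scene spare 0.36 [599. 212.  42.]
scene screwdriver 0.83 [601. 429.   1.]
scene screwdriver 0.71 [ 538. -288.    1.]
```

View pics/top0.png

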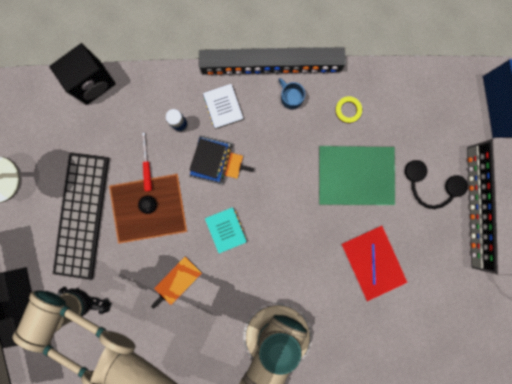

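View pics/scene0.png

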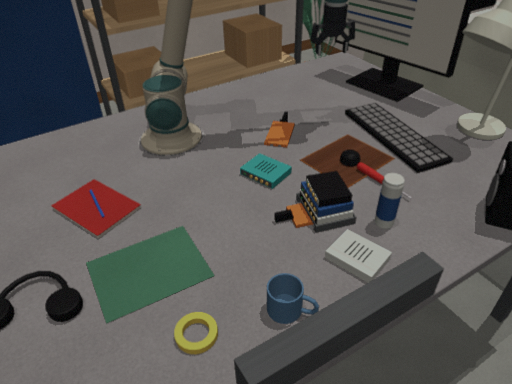

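The board meant is the one in the cradle: stack at (212,160) and tab at (247,169) in the top picture. Its twin is at (179,280), and the mat is at (357,175) with its long side along world y.

```bash
cat >> h.py <<'E'
from scipy.spatial.transform import Rotation as Ro
def delta(x,y,z,yawdeg):
    s=ctrl.sense();R=Ro.from_euler('xyz',s['tcp_rot']); T=Ro.from_euler('xyz',[180,0,yawdeg],degrees=True)
    print('shift cm',(R.inv().apply(np.array([x,y,z])-s['ee_pos'])*100).round(2),'turn',(R.inv()*T).as_rotvec(degrees=True).round(2))
E
python3 -c "
from h import *
delta(.565,.091,.33,74)"
```

```text
shift cm [-50.56 -30.7    7.47] turn [ 1.000e-02 -1.000e-02  8.722e+01]
```

Emit:
carry_out(plan=[[100, [-50.5, -30.7, 7.5], [0, 0, 87.2]], [100, [-50.5, -30.7, 7.5], [0, 0, 87.2]], [100, [-50.5, -30.7, 7.5], [0, 0, 87.2]], [100, [-50.5, -30.7, 7.5], [0, 0, 87.2]], [100, [-50.5, -30.7, 7.5], [0, 0, 87.2]], [100, [-50.5, -30.7, 7.5], [0, 0, 87.2]], [60, [-50.5, -30.7, 7.5], [0, 0, 87.2]], [60, [-50.5, -30.7, 7.5], [0, 0, 87.2]], [60, [-50.5, -30.7, 7.5], [0, 0, 87.2]], [60, [-50.5, -30.7, 7.5], [0, 0, 87.2]]])

```text
time: 2.6
ee_pos: [0.5045, 0.1622, 0.3418]
tcp_rot: [3.141, -0.001, 1.307]
ft_force: [0.0, 0.8, 0.7]
opening: 0.598
gripper_force: 0.0
```

```bash
python3 -c "
from h import *
delta(.565,.091,.33,74)"
```

```text
shift cm [-5.3   7.69  1.18] turn [ 0.03 -0.04  0.9 ]
```

Emit:
carry_out(plan=[[60, [-5.3, 7.7, 1.2], [0, 0, 0.9]], [60, [-5.3, 7.7, 1.2], [0, 0, 0.9]], [60, [-5.3, 7.7, 1.2], [0, 0, 0.9]], [60, [-5.3, 7.7, 1.2], [0, 0, 0.9]]])

```text
time: 3.0
ee_pos: [0.5648, 0.0923, 0.3292]
tcp_rot: [-3.14, -0.0, 1.296]
ft_force: [-0.3, -0.1, -0.4]
opening: 0.599
gripper_force: 0.0
```

```bash
python3 - <<'E'
from h import *
c=snap('wrist','w1.png'); s=ctrl.sense();print(s['ee_pos'],s['tcp_rot'][2]*57.3,s['opening'])
find(c,'wrist',['cradle','cradle_front','board','board_tab','board_mid','conv_low','conv_top'])
E
```

```text
[0.56411497 0.09322308 0.32950007] 74.33767881514328 0.6024992831991245
wrist cradle_front 0.92 [585. 150.  21.]
wrist board_tab 0.9 [564.  93.  26.]
wrist board_mid 0.78 [588. 161.   2.]
wrist board_mid 0.34 [586. 152.  22.]
wrist conv_top 0.71 [598. 212.  70.]
```

View pics/w1.png

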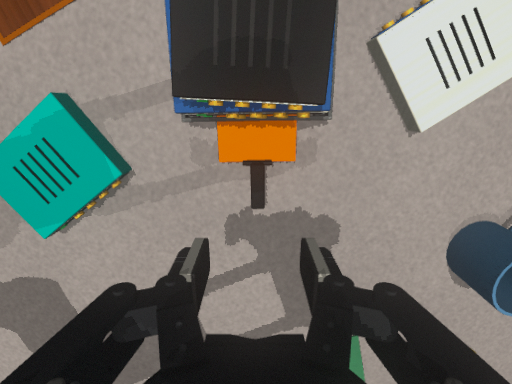

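The wrist view shows the orange board's front edge from (219,161) to (296,162) and the black tab at x 251–265, y 163–208, roughly in line with the fingers.

```bash
python3 - <<'E'
from h import *
c=snap('wrist');im=c['pixels'].astype(int)
o=((im[...,2]>180)&(im[...,1]>80)&(im[...,1]<170)&(im[...,0]<60)); o[:, :200]=0;o[:,310:]=0;o[:110]=0;o[220:]=0
L=[];R=[]
for r in range(130,156):
    q=np.where(o[r])[0]; L.append((q[0]-.5,r));R.append((q[-1]+.5,r))
for E in (L,R):
    p=onplane(c,E,.012)[:,:2]; v=np.polyfit(p[:,1],p[:,0],1); print('side yaw',np.degrees(np.arctan2(1,v[0])),p.mean(0))
F=[(u,np.where(o[:,u])[0].max()+.5) for u in list(range(222,248))+list(range(270,294))]
p=onplane(c,F,.012)[:,:2]; v=np.polyfit(p[:,0],p[:,1],1); print('front yaw',np.degrees(np.arctan(v[0]))+90,p.mean(0))
g=im.max(2)<70; T=[]
for r in range(180,202):
    q=np.where(g[r,240:280])[0]+240; T.append(((q[0]+q[-1])/2,r))
p=onplane(c,T,.030)[:,:2];v=np.polyfit(p[:,1],p[:,0],1);print('tab yaw',np.degrees(np.arctan2(1,v[0])),p.mean(0),p[0],p[-1])
E
```

```text
side yaw 75.07718446428525 [0.54030923 0.14454899]
side yaw 73.77940528452393 [0.61630374 0.12347394]
front yaw 75.47822482782408 [0.5727688  0.11492023]
tab yaw 74.7228638922888 [0.56672052 0.08994119] [0.56960433 0.10049859] [0.5637926  0.07922112]
```

```bash
python3 -c "
from h import *
delta(.5668,.0925,.178,74.7);print(ctrl.sense()['ee_pos'])"
```

```text
shift cm [-0.07  0.3  15.21] turn [ 0.02 -0.02 -0.25]
[0.56405102 0.09390226 0.33008131]
```

Emit:
carry_out(plan=[[60, [0, 0.25, 5], [0, 0, -0.3]], [60, [0, 0.25, 9], [0, 0, -0.3]], [60, [0, 0.25, 12], [0, 0, -0.3]], [60, [0, 0.25, 14], [0, 0, -0.3]], [60, [0, 0.25, 15.1], [0, 0, -0.3]], [60, [0, 0.25, 15.1], [0, 0, -0.3]], [60, [0, 0.25, 15.1], [0, 0, -0.3]]])

```text
time: 4.15
ee_pos: [0.5674, 0.0927, 0.1795]
tcp_rot: [3.14, -0.001, 1.304]
ft_force: [-0.7, 0.2, 0.4]
opening: 0.599
gripper_force: 0.0
```

Emit:
carry_out(plan=[[30, [0, 0, 0], [0, 0, 0]], [20, [0, 0, 0], [0, 0, 0]], [10, [0, 0, 0], [0, 0, 0]], [0, [0, 0, 0], [0, 0, 0]], [0, [0, 0, 0], [0, 0, 0]], [0, [0, 0, 0], [0, 0, 0]], [0, [0, 0, 0], [0, 0, 0]], [0, [0, 0, 0], [0, 0, 0]]], newtons=40)

```text
time: 4.95
ee_pos: [0.5672, 0.0925, 0.18]
tcp_rot: [3.14, -0.001, 1.303]
ft_force: [-1.5, 0.5, 6.3]
opening: 0.156
gripper_force: 40.0
```

Emit:
carry_out(plan=[[0, [-0.1, 0, 0], [0, 0, 0]], [0, [-0.2, 0, 0], [0, 0, 0]], [0, [-0.3, 0, 0], [0, 0, 0]], [0, [-0.35, 0, 0], [0, 0, 0]]])

```text
time: 5.35
ee_pos: [0.5667, 0.0898, 0.1799]
tcp_rot: [3.139, -0.003, 1.302]
ft_force: [0.8, 3.4, 4.9]
opening: 0.16
gripper_force: 39.9
```

Emit:
carry_out(plan=[[0, [-0.05, 0, 0], [0, 0, 0]], [0, [-0.1, 0, 0], [0, 0, 0]]])

```text
time: 5.55
ee_pos: [0.5666, 0.0891, 0.18]
tcp_rot: [3.139, -0.003, 1.302]
ft_force: [1.5, 4.3, 5.7]
opening: 0.153
gripper_force: 39.8
```

Emit:
carry_out(plan=[[0, [-0.05, 0, 0], [0, 0, 0]], [0, [-0.1, 0, 0], [0, 0, 0]]])

```text
time: 5.75
ee_pos: [0.5663, 0.0883, 0.1799]
tcp_rot: [3.139, -0.004, 1.302]
ft_force: [1.2, 4.4, 4.7]
opening: 0.16
gripper_force: 39.8
```

Emit:
carry_out(plan=[[0, [-0.05, 0, 0], [0, 0, 0]], [0, [-0.1, 0, 0], [0, 0, 0]]])

```text
time: 5.95
ee_pos: [0.5661, 0.0873, 0.1799]
tcp_rot: [3.139, -0.004, 1.302]
ft_force: [0.5, 6.4, 5.7]
opening: 0.158
gripper_force: 39.8
```

Emit:
carry_out(plan=[[0, [-0.05, 0, 0], [0, 0, 0]], [0, [-0.1, 0, 0], [0, 0, 0]]])

```text
time: 6.15
ee_pos: [0.5659, 0.0864, 0.18]
tcp_rot: [3.139, -0.004, 1.302]
ft_force: [0.8, 6.2, 5.6]
opening: 0.155
gripper_force: 39.8
```

Emit:
carry_out(plan=[[0, [-0.05, 0, 0], [0, 0, 0]], [0, [-0.1, 0, 0], [0, 0, 0]]])

```text
time: 6.35
ee_pos: [0.5658, 0.086, 0.18]
tcp_rot: [3.138, -0.005, 1.301]
ft_force: [2.6, 9.2, 4.6]
opening: 0.154
gripper_force: 39.7
```

Emit:
carry_out(plan=[[0, [-0.05, 0, 0], [0, 0, 0]], [0, [-0.05, 0, 0], [0, 0, 0]]])

```text
time: 6.55
ee_pos: [0.5657, 0.0859, 0.18]
tcp_rot: [3.138, -0.006, 1.301]
ft_force: [2.4, 9.8, 4.8]
opening: 0.157
gripper_force: 39.7
```

```bash
python3 - <<'E'
from h import *
for i in range(6):
    snap('wrist'); s=ctrl.sense(); R=Ro.from_euler('xyz',s['tcp_rot']); print(R.inv().apply(s['ft_force']).round(2),R.inv().apply(s['moment']).round(3))
E
```

```text
[10.39  0.35 -4.06] [ 0.329  1.374 -0.005]
[10.61 -1.45 -2.78] [ 0.331  1.36  -0.019]
[10.03 -0.68 -3.64] [ 0.322  1.352 -0.085]
[ 9.78 -0.29 -3.67] [ 0.29   1.351 -0.045]
[10.1  -0.29 -3.51] [ 0.31   1.353 -0.019]
[ 9.41 -1.67 -3.8 ] [ 0.295  1.34  -0.015]
```

Emit:
carry_out(plan=[[0, [0.02, 0.1, 0], [0, 0, 0]], [0, [0.02, 0.2, 0], [0, 0, 0]], [0, [0.02, 0.2, 0], [0, 0, 0]]])

```text
time: 7.15
ee_pos: [0.5665, 0.0857, 0.1799]
tcp_rot: [-3.141, -0.005, 1.302]
ft_force: [-1.7, 10.2, 7.0]
opening: 0.155
gripper_force: 40.1
```

Emit:
carry_out(plan=[[0, [0, 0.1, 0], [0, 0, 0]], [0, [0, 0.2, 0], [0, 0, 0]], [0, [0, 0.2, 0], [0, 0, 0]]])

```text
time: 7.45
ee_pos: [0.5675, 0.0855, 0.1799]
tcp_rot: [-3.139, -0.005, 1.302]
ft_force: [-4.3, 11.9, 9.3]
opening: 0.157
gripper_force: 40.7
```

Emit:
carry_out(plan=[[0, [0.05, 0.1, 0], [0, 0, 0]], [0, [0.05, 0.2, 0], [0, 0, 0]], [0, [0.05, 0.2, 0], [0, 0, 0]]])

```text
time: 7.75
ee_pos: [0.5686, 0.0854, 0.1799]
tcp_rot: [-3.137, -0.004, 1.303]
ft_force: [-6.8, 11.9, 11.5]
opening: 0.156
gripper_force: 42.1
```

```bash
cat >> h.py <<'E'
def loc():
    s=ctrl.sense();R=Ro.from_euler('xyz',[180,0,74.7],degrees=True)
    print('tool-frame pos mm',(R.inv().apply(np.array(s['ee_pos'])-[.5657,.0859,.18])*1000).round(1),'F',R.inv().apply(s['ft_force']).round(1),'M',R.inv().apply(s['moment']).round(2),'yaw',np.degrees(s['tcp_rot'][2]).round(2),s['time'])
E
python3 -c "
from h import *
loc()"
```

```text
tool-frame pos mm [0.3 3.  0.1] F [  9.7  -9.7 -11.5] M [ 1.14  1.29 -0.53] yaw 74.67 7.75
```

Emit:
carry_out(plan=[[0, [0.1, 0, 0], [0, 0, 0]], [0, [0.2, 0, 0], [0, 0, 0]], [0, [0.2, 0, 0], [0, 0, 0]]])

```text
time: 8.05
ee_pos: [0.5697, 0.0858, 0.18]
tcp_rot: [-3.139, -0.001, 1.304]
ft_force: [-5.4, 4.3, 10.8]
opening: 0.154
gripper_force: 40.9
```

```bash
python3 -c "
from h import *
loc();snap('wrist','w2.png')"
```

```text
tool-frame pos mm [1.  3.9 0. ] F [  2.7  -6.4 -10.8] M [ 0.77  0.33 -0.3 ] yaw 74.73 8.05
```

View pics/w2.png

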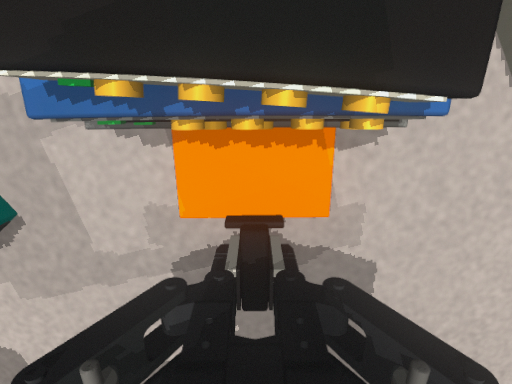

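The tab sits between the pads at about (255,270), and the board edge at y≈216 stays parallel to the cradle. Nothing is slipping. I'll take off the down-press and carry on sideways with the pull relaxed.

Emit:
carry_out(plan=[[0, [0, 0.1, -0.1], [0, 0, 0]], [0, [0, 0.2, -0.1], [0, 0, 0]], [0, [0, 0.2, -0.1], [0, 0, 0]], [0, [-0.1, 0.2, -0.1], [0, 0, 0]], [0, [-0.15, 0.2, -0.1], [0, 0, 0]]])

```text
time: 8.6
ee_pos: [0.5714, 0.0847, 0.18]
tcp_rot: [-3.138, -0.003, 1.303]
ft_force: [-3.6, 10.4, 3.9]
opening: 0.155
gripper_force: 40.9
```

```bash
python3 -c "
from h import *
loc()"
```

```text
tool-frame pos mm [0.4 5.8 0. ] F [ 9.1 -6.2 -3.9] M [ 0.86  1.43 -0.47] yaw 74.65 8.6
```

Emit:
carry_out(plan=[[0, [0.15, 0, 0], [0, 0, 0]], [0, [0.15, 0.1, 0], [0, 0, 0]], [0, [0.15, 0.2, 0], [0, 0, 0]], [0, [0.15, 0.2, 0], [0, 0, 0]], [0, [0.05, 0.2, 0], [0, 0, 0]], [0, [0, 0.2, 0], [0, 0, 0]]])

```text
time: 9.2
ee_pos: [0.5732, 0.0843, 0.18]
tcp_rot: [-3.138, -0.003, 1.303]
ft_force: [-4.4, 11.2, 4.2]
opening: 0.155
gripper_force: 41.7
```

```bash
python3 -c "
from h import *
loc()"
```

```text
tool-frame pos mm [0.4 7.7 0. ] F [ 9.6 -7.2 -4.2] M [ 0.87  1.41 -0.59] yaw 74.67 9.2
```

Emit:
carry_out(plan=[[0, [0.15, 0, 0], [0, 0, 0]], [0, [0.15, 0.1, 0], [0, 0, 0]], [0, [0.15, 0.2, 0], [0, 0, 0]], [0, [0.15, 0.2, 0], [0, 0, 0]], [0, [0.05, 0.2, 0], [0, 0, 0]], [0, [0, 0.2, 0], [0, 0, 0]]])

```text
time: 9.8
ee_pos: [0.5752, 0.0838, 0.18]
tcp_rot: [-3.138, -0.003, 1.303]
ft_force: [-4.1, 10.9, 4.7]
opening: 0.154
gripper_force: 41.4
```

```bash
python3 -c "
from h import *
loc()"
```

```text
tool-frame pos mm [0.5 9.7 0. ] F [ 9.5 -6.8 -4.7] M [ 0.79  1.48 -0.64] yaw 74.67 9.8
```

Emit:
carry_out(plan=[[0, [0.15, 0, 0], [0, 0, 0]], [0, [0.15, 0.1, 0], [0, 0, 0]], [0, [0.15, 0.2, 0], [0, 0, 0]], [0, [0.15, 0.2, 0], [0, 0, 0]], [0, [0.05, 0.2, 0], [0, 0, 0]], [0, [0, 0.2, 0], [0, 0, 0]]])

```text
time: 10.4
ee_pos: [0.5772, 0.0833, 0.18]
tcp_rot: [-3.138, -0.003, 1.303]
ft_force: [-3.8, 11.8, 4.1]
opening: 0.154
gripper_force: 41.4
```

```bash
python3 -c "
from h import *
loc()"
```

```text
tool-frame pos mm [ 0.5 11.8  0. ] F [10.4 -6.8 -4.1] M [ 0.83  1.42 -0.61] yaw 74.66 10.4
```

Emit:
carry_out(plan=[[0, [0.15, 0, 0], [0, 0, 0]], [0, [0.15, 0.1, 0], [0, 0, 0]], [0, [0.15, 0.2, 0], [0, 0, 0]], [0, [0.15, 0.2, 0], [0, 0, 0]], [0, [0.05, 0.2, 0], [0, 0, 0]], [0, [0, 0.2, 0], [0, 0, 0]]])

```text
time: 11.0
ee_pos: [0.5791, 0.0827, 0.18]
tcp_rot: [-3.138, -0.003, 1.303]
ft_force: [-3.7, 11.5, 4.9]
opening: 0.156
gripper_force: 41.3
```

```bash
python3 -c "
from h import *
loc()"
```

```text
tool-frame pos mm [ 0.5 13.8  0. ] F [10.1 -6.6 -4.9] M [ 0.79  1.5  -0.57] yaw 74.66 11.0
```

Emit:
carry_out(plan=[[0, [0.15, 0, 0], [0, 0, 0]], [0, [0.15, 0.1, 0], [0, 0, 0]], [0, [0.15, 0.2, 0], [0, 0, 0]], [0, [0.15, 0.2, 0], [0, 0, 0]], [0, [0.05, 0.2, 0], [0, 0, 0]], [0, [0, 0.2, 0], [0, 0, 0]]])

```text
time: 11.6
ee_pos: [0.5809, 0.0822, 0.18]
tcp_rot: [-3.138, -0.003, 1.303]
ft_force: [-3.7, 10.5, 4.8]
opening: 0.153
gripper_force: 41.5
```

```bash
python3 -c "
from h import *
loc()"
```

```text
tool-frame pos mm [ 0.5 15.7  0. ] F [ 9.1 -6.4 -4.8] M [ 0.85  1.42 -0.62] yaw 74.67 11.6
```

No opening on this side up to 16 mm, so I'll go back and feel the other side.

Emit:
carry_out(plan=[[0, [0.2, 0, 0], [0, 0, 0]], [0, [0.2, -0.4, 0], [0, 0, 0]], [0, [0.2, -0.8, 0], [0, 0, 0]], [0, [0.2, -1.2, 0], [0, 0, 0]], [0, [0.2, -1.6, 0], [0, 0, 0]], [0, [0.2, -2.0, 0], [0, 0, 0]], [0, [0.2, -2.3, 0], [0, 0, 0]], [0, [0.1, -2.3, 0], [0, 0, 0]], [0, [0, -2.3, 0], [0, 0, 0]]])

```text
time: 12.5
ee_pos: [0.5603, 0.0874, 0.18]
tcp_rot: [3.141, -0.003, 1.302]
ft_force: [4.8, 8.6, -0.7]
opening: 0.153
gripper_force: 39.1
```

```bash
python3 -c "
from h import *
loc()"
```

```text
tool-frame pos mm [ 0.1 -5.6  0. ] F [9.6 2.4 0.7] M [-0.38  1.28  0.33] yaw 74.59 12.5
```

Emit:
carry_out(plan=[[0, [0.15, 0, 0], [0, 0, 0]], [0, [0.15, -0.1, 0], [0, 0, 0]], [0, [0.15, -0.2, 0], [0, 0, 0]], [0, [0.15, -0.2, 0], [0, 0, 0]], [0, [0.05, -0.2, 0], [0, 0, 0]], [0, [0, -0.2, 0], [0, 0, 0]]])

```text
time: 13.1
ee_pos: [0.5579, 0.087, 0.18]
tcp_rot: [-3.141, -0.001, 1.303]
ft_force: [3.2, 3.0, 2.7]
opening: 0.158
gripper_force: 39.7
```

```bash
python3 -c "
from h import *
loc()"
```

```text
tool-frame pos mm [-1.  -7.8  0. ] F [ 3.7  2.3 -2.7] M [-0.33  0.63  0.18] yaw 74.67 13.1
```

Free at about −8 mm. I'll move 1 mm further towards the channel's middle and pull gently.

Emit:
carry_out(plan=[[0, [0, -0.1, 0], [0, 0, 0]], [0, [-0.1, -0.1, 0], [0, 0, 0]], [0, [-0.2, -0.1, 0], [0, 0, 0]], [0, [-0.3, -0.1, 0], [0, 0, 0]], [0, [-0.4, -0.1, 0], [0, 0, 0]]])

```text
time: 13.6
ee_pos: [0.5557, 0.0837, 0.18]
tcp_rot: [-3.141, -0.001, 1.304]
ft_force: [1.9, 5.9, 5.0]
opening: 0.156
gripper_force: 39.9
```

```bash
python3 -c "
from h import *
loc()"
```

```text
tool-frame pos mm [-4.8 -9.1  0. ] F [ 6.2  0.3 -5. ] M [-0.2   0.89  0.13] yaw 74.69 13.6
```

Emit:
carry_out(plan=[[0, [-0.2, 0, 0], [0, 0, 0]], [0, [-0.4, 0, 0], [0, 0, 0]], [0, [-0.6, 0, 0], [0, 0, 0]], [0, [-0.8, 0, 0], [0, 0, 0]], [0, [-1.0, 0, 0], [0, 0, 0]], [0, [-1.2, 0, 0], [0, 0, 0]], [0, [-1.4, 0, 0], [0, 0, 0]], [0, [-1.6, 0, 0], [0, 0, 0]]])

```text
time: 14.4
ee_pos: [0.5511, 0.0684, 0.18]
tcp_rot: [-3.14, -0.001, 1.304]
ft_force: [1.7, 5.5, 4.7]
opening: 0.159
gripper_force: 40.0
```

```bash
python3 -c "
from h import *
loc()"
```

```text
tool-frame pos mm [-20.7  -9.4   0. ] F [ 5.7  0.2 -4.7] M [-0.17  0.91  0.03] yaw 74.71 14.4
```

Emit:
carry_out(plan=[[0, [-0.3, 0, 0], [0, 0, 0]], [0, [-0.6, 0, 0], [0, 0, 0]], [0, [-0.9, 0, 0], [0, 0, 0]], [0, [-1.2, 0, 0], [0, 0, 0]], [0, [-1.5, 0, 0], [0, 0, 0]], [0, [-1.8, 0, 0], [0, 0, 0]], [0, [-2.1, 0, 0], [0, 0, 0]], [0, [-2.4, 0, 0], [0, 0, 0]]])

```text
time: 15.2
ee_pos: [0.5448, 0.0453, 0.18]
tcp_rot: [-3.14, -0.001, 1.304]
ft_force: [2.1, 6.1, 5.2]
opening: 0.152
gripper_force: 40.0
```

```bash
python3 -c "
from h import *
loc()"
```

```text
tool-frame pos mm [-44.7  -9.5   0. ] F [ 6.4  0.4 -5.2] M [-0.2   1.01  0.01] yaw 74.7 15.2
```

Emit:
carry_out(plan=[[0, [-0.3, 0, 0], [0, 0, 0]], [0, [-0.6, 0, 0], [0, 0, 0]], [0, [-0.9, 0, 0], [0, 0, 0]], [0, [-1.2, 0, 0], [0, 0, 0]], [0, [-1.5, 0, 0], [0, 0, 0]], [0, [-1.8, 0, 0], [0, 0, 0]], [0, [-2.1, 0, 0], [0, 0, 0]], [0, [-2.4, 0, 0], [0, 0, 0]]])

```text
time: 16.0
ee_pos: [0.5382, 0.0217, 0.18]
tcp_rot: [-3.139, 0.0, 1.304]
ft_force: [0.8, 4.0, 6.4]
opening: 0.155
gripper_force: 40.2
```

```bash
python3 -c "
from h import *
loc()"
```

```text
tool-frame pos mm [-69.1  -9.6   0. ] F [ 4.1 -0.3 -6.4] M [-0.26  0.65 -0.01] yaw 74.73 16.0
```

Emit:
carry_out(plan=[[0, [-0.4, 0, 0], [0, 0, 0]], [0, [-0.8, 0, 0], [0, 0, 0]], [0, [-1.2, 0, 0], [0, 0, 0]], [0, [-1.6, 0, 0], [0, 0, 0]], [0, [-2.0, 0, 0], [0, 0, 0]], [0, [-2.4, 0, 0], [0, 0, 0]], [0, [-2.8, 0, 0], [0, 0, 0]], [0, [-3.2, 0, 0], [0, 0, 0]], [0, [-3.6, 0, 0], [0, 0, 0]], [0, [-4.0, 0, 0], [0, 0, 0]]])

```text
time: 17.0
ee_pos: [0.5273, -0.017, 0.1799]
tcp_rot: [-3.138, 0.0, 1.305]
ft_force: [0.2, 2.1, 7.4]
opening: 0.153
gripper_force: 40.2
```

```bash
python3 -c "
from h import *
loc()"
```

```text
tool-frame pos mm [-1.094e+02 -9.900e+00  1.000e-01] F [ 2.  -0.4 -7.4] M [-0.21  0.56 -0.07] yaw 74.75 17.0
```

Emit:
carry_out(plan=[[0, [-0.8, 0, 0], [0, 0, 0]], [0, [-1.6, 0, 0], [0, 0, 0]], [0, [-2.4, 0, 0], [0, 0, 0]], [0, [-2.4, 0, 0], [0, 0, 0]]])

```text
time: 17.4
ee_pos: [0.5207, -0.041, 0.1799]
tcp_rot: [-3.138, 0.002, 1.305]
ft_force: [-0.3, -1.8, 8.0]
opening: 0.154
gripper_force: 40.3
```

```bash
python3 - <<'E'
from h import *
loc();c=snap('top','top2.png');find(c,'top',['mat','board','board_mid','board_tab','conv_top','conv_mid'])
im=c['pixels'].astype(int); m=((im[...,1]>im[...,2]+25)&(im[...,1]>im[...,0]+15)).astype(np.uint8); m[:,:300]=0;m[:,420:]=0
k=max(cv2.findContours(m,0,2)[0],key=cv2.contourArea); b=cv2.boxPoints(cv2.minAreaRect(k)); p=onplane(c,b,.003); print(p.round(3),p.mean(0))
cv2.imwrite('pics/top2c.png',cv2.resize(c['pixels'][60:320,100:420],None,fx=2.3,fy=2.3))
snap('scene','scene2.png')
E
```

```text
tool-frame pos mm [-1.342e+02 -9.900e+00  1.000e-01] F [-1.8  0.2 -8. ] M [-0.26 -0.08  0.06] yaw 74.75 17.4
top mat 0.89 [ 535. -283.    1.]
top board 0.8 [544.  52.   1.]
top board 0.78 [192. 330.  -0.]
top board_mid 0.87 [179. 344.   0.]
top board_mid 0.55 [539.  32.  -3.]
top board_tab 0.81 [122. 396.  25.]
top board_tab 0.32 [448. 431.  -3.]
top conv_top 0.69 [595. 208.  64.]
top conv_mid 0.82 [592. 215.  38.]
top conv_mid 0.77 [363. 163.  -4.]
[[ 0.637 -0.157  0.003]
 [ 0.632 -0.414  0.003]
 [ 0.434 -0.407  0.003]
 [ 0.44  -0.151  0.003]] [ 0.53577996 -0.28213287  0.003     ]
```

View pics/scene2.png

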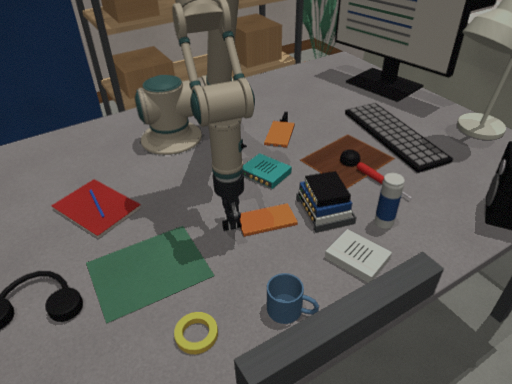

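The scene view shows the board clear of the cradle at (268,220), held by its tab, with the stack upright at (327,200). The mat is centred at about (0.537, −0.284) with its long axis at about 88.5°. I'll grip harder and lift.

Emit:
carry_out(plan=[[0, [0, 0, 0], [0, 0, 0]], [0, [0, 0, 0], [0, 0, 0]], [0, [0, 0, -0.5], [0, 0, 0]], [0, [0, 0, -1.5], [0, 0, 0]], [0, [0, 0, -3], [0, 0, 0]], [0, [0, 0, -4.5], [0, 0, 0]], [0, [0, 0, -6], [0, 0, 0]], [0, [0, 0, -6], [0, 0, 0]]], newtons=100)

```text
time: 18.6
ee_pos: [0.5221, -0.0403, 0.2413]
tcp_rot: [3.14, 0.0, 1.304]
ft_force: [0.1, -0.3, -2.1]
opening: 0.14
gripper_force: 97.8
```

```bash
python3 -c "
from h import *
loc();delta(.535,-.359,.24,88.5)"
```

```text
tool-frame pos mm [-133.2   -8.7  -61.3] F [-0.3  0.2  2.1] M [ 0.01 -0.09  0.02] yaw 74.72 18.6
shift cm [-30.41   9.64   0.16] turn [  0.09   0.04 -13.78]
```

Emit:
carry_out(plan=[[0, [-1.5, 0.5, 0], [0, 0, -0.5]], [0, [-4.5, 1.4, 0], [0, 0, -2]], [0, [-8, 2.5, 0], [0, 0, -4]], [0, [-12, 3.8, 0], [0, 0, -6]], [0, [-16, 5.1, 0], [0, 0, -8]], [0, [-20, 6.3, 0], [0, 0, -10]], [0, [-24, 7.6, 0], [0, 0, -12]], [0, [-27.5, 8.7, 0], [0, 0, -13]], [0, [-29.5, 9.4, 0], [0, 0, -13.8]], [0, [-30.4, 9.6, 0], [0, 0, -13.8]]])

```text
time: 19.6
ee_pos: [0.5338, -0.3609, 0.2383]
tcp_rot: [-3.14, -0.001, 1.542]
ft_force: [-0.3, -0.5, -2.1]
opening: 0.14
gripper_force: 97.6
```

Emit:
carry_out(plan=[[0, [0, 0, 1], [0, 0, 0]], [0, [0, 0, 2], [0, 0, 0]], [0, [0, 0, 3], [0, 0, 0]], [0, [0, 0, 3.5], [0, 0, 0]], [0, [0, 0, 3.5], [0, 0, 0]]])

```text
time: 20.1
ee_pos: [0.5342, -0.3575, 0.2033]
tcp_rot: [-3.139, -0.002, 1.545]
ft_force: [-0.0, 0.2, -1.8]
opening: 0.14
gripper_force: 97.7
```

```bash
python3 - <<'E'
from h import *
s=ctrl.sense();print(s['ee_pos'],s['ft_force']);delta(.535,-.359,.184,88.5)
c=snap('wrist','w3.png');c=snap('scene');cv2.imwrite('pics/s3.png',cv2.resize(c['pixels'][140:340,50:350],None,fx=2.5,fy=2.5))
c=snap('top');find(c,'top',['mat','board','board_mid'])
E
```

```text
[ 0.53421872 -0.35750288  0.2033392 ] [-0.03966463  0.23513319 -1.79895695]
shift cm [-0.15  0.09  1.93] turn [-0.13 -0.11  0.04]
top mat 0.22 [779. 168.  -1.]
top mat 0.17 [ 534. -288.   24.]
top board 0.9 [194. 330.   1.]
top board 0.86 [ 534. -263.   25.]
top board_mid 0.57 [179. 347.   4.]
```

View pics/s3.png

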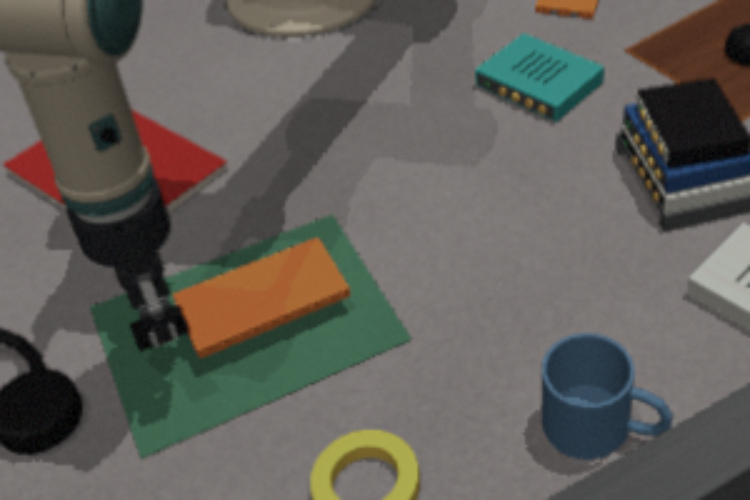

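View pics/w3.png

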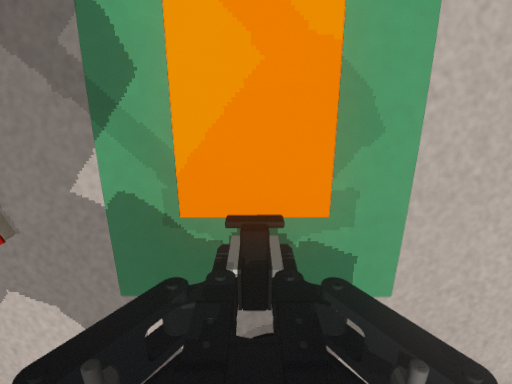

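Both views show the board level above the mat and square to it. It is centred across, and by the numbers the tab end is about 30 mm inside the mat's front edge (row 296). I'll lower it.

Emit:
carry_out(plan=[[0, [0, 0, 0.8], [0, 0, 0]], [0, [0, 0, 1.4], [0, 0, 0]], [0, [0, 0, 1.7], [0, 0, 0]], [0, [0, 0, 1.9], [0, 0, 0]], [0, [0, 0, 2.0], [0, 0, 0]], [0, [0, 0, 2.0], [0, 0, 0]]])

```text
time: 21.0
ee_pos: [0.5345, -0.3588, 0.1846]
tcp_rot: [-3.142, -0.0, 1.544]
ft_force: [0.2, -0.0, -2.5]
opening: 0.142
gripper_force: 97.7
```

Emit:
carry_out(plan=[[0, [0, 0, 0.1], [0, 0, 0]], [0, [0, 0, 0.15], [0, 0, 0]], [0, [0, 0, 0.15], [0, 0, 0]]])

```text
time: 21.3
ee_pos: [0.5345, -0.3588, 0.1834]
tcp_rot: [3.141, 0.0, 1.544]
ft_force: [0.2, 1.2, -1.3]
opening: 0.138
gripper_force: 97.7
```

Contact begins; release slowly, then retreat upward.

Emit:
carry_out(plan=[[14, [0, 0, 0.05], [0, 0, 0]], [18, [0, 0, 0.05], [0, 0, 0]], [25, [0, 0, 0], [0, 0, 0]], [40, [0, 0, 0], [0, 0, 0]], [50, [0, 0, 0], [0, 0, 0]], [50, [0, 0, 0], [0, 0, 0]], [50, [0, 0, -1], [0, 0, 0]], [50, [0, 0, -4], [0, 0, 0]], [50, [0, 0, -8], [0, 0, 0]], [50, [0, 0, -12], [0, 0, 0]]], newtons=30)

```text
time: 22.3
ee_pos: [0.5343, -0.3586, 0.3048]
tcp_rot: [-3.141, -0.001, 1.544]
ft_force: [1.2, -0.7, 0.4]
opening: 0.501
gripper_force: 0.0
```

Emit:
carry_out(plan=[[50, [-4, 0, -4], [0, 0, 0]], [50, [-8, 0, -8], [0, 0, 0]], [50, [-10, 0, -10], [0, 0, 0]], [50, [-10, 0, -10], [0, 0, 0]]])

```text
time: 22.7
ee_pos: [0.5316, -0.4629, 0.4093]
tcp_rot: [3.134, 0.01, 1.541]
ft_force: [0.1, 0.2, -0.5]
opening: 0.499
gripper_force: 0.0
```

```bash
python3 - <<'E'
from h import *
print(ctrl.sense()['ft_force'])
a=snap('scene')['pixels'][140:340,50:350]; c=snap('wrist'); find(c,'wrist',['board_mid','mat','board'])
cv2.imwrite('pics/fin.png',np.hstack([cv2.resize(a,(400,267)),cv2.resize(c['pixels'],(356,267))]))
E
```

```text
[ 0.08676088  0.24287431 -0.5257723 ]
wrist board_mid 0.79 [ 538. -287.    3.]
```

View pics/fin.png

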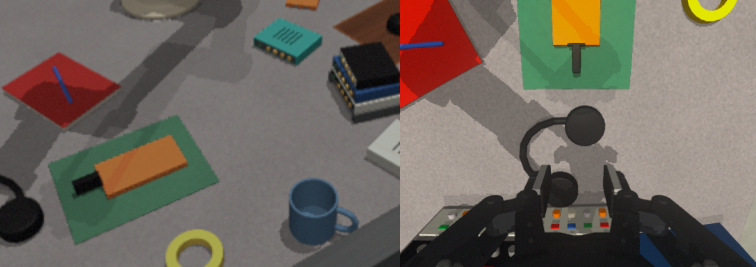

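The picture shows the board lying flat and released, wholly on the mat (left view (140,168), right view (577,30)). The stack is upright in its cradle at (367,80).

```bash
python3 -c "
from h import *
print(ctrl.finish_job())"
```

```text
the job is handed in; nothing more can be done
None
```

The board came out past the stud with no reading above about 18 N at the wrist and lies flat and lengthwise on the green mat, released. The converters are still stacked upright in the cradle, and the job is handed in at about 23 s of the 72 s allowed; no verdict came back.

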